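Reload the label dispenser

ROBOT

A 6-joint arm with a two-finger parallel gripper is mounted at the origin on a cart in front of the work surface, level with it; the furniture and walls round the work are solid. World frame = base frame: x ahead of the robot, y to its left, z up, the work surface at z = 0. Lengths are in mm, angles in degrees, forces in N, time in s.
With the tool pointing down it reaches from about 300 to 850 mm from the base axis. Payload 4.2 kg.
Tool frame: the origin (TCP) lies at the very end of the fingers, on their centre line; the grasp point (between the pads) lies 19 mm behind it; z points along the fingers, y is the line along which they close (so a half turn about z gives the same grasp; the last joint's range is limited). The gripper opens to 91 mm and grips with 3 to 60 N. Pads are 32 mm wide; open, the fingers measure 118 mm over their backs; the gripper's body (76 mm by 178 mm) begins 60 mm behind the grasp point.
Start: joints at [-71.906, 18.312, 89.639, -0, 72.044, -1.146], TCP at [189.48, -542.9, 213.976] pointing down, gripper open.
Joint ranges: [-177.97, 177.97], [-48.28, 115.42], [12.27, 149.76], [-77.06, 257.06], [2.81, 150.46], [-146.56, 146.56]. Speed limits (degrees/s): [147.25, 147.25, 180, 180, 180, 180].

INTERFACE

Orientations are given as [roll, pitch, yaw] about the fixed x, y, z axes, in that order (R = Rz(yaw) Ry(pitch) Rx(roll)).
In Python, from workcell import * gives the robot as it stands.
- The arm moves only by the tool move_arm, never from a script. Its argument "motion" is a list of rows, each a list of 3 entries, a list of its own where there are three numbers: the finger opening in mm, from 0 to 91.2, then the shift along the world's x, y, z in units of 25 mm (1.0 is 25 mm), then the turn, a rotation vector about the world's x, y, z in units of 4 degrees (1.0 is 4 degrees). In form: [[grip, [x, y, z], [ax, ay, az]], ...]. A call has 1 to 20 rows; each row shifts and turns the commanded pose from where the row before left it; what a row does not reach is not made up. A row lasts 1/12 s, in which the tool goes at most 41.7 mm and 7.16 degrees, less where a joint would pass 70% of its speed; a pose out of reach is approached as far as the arm can. A call with a number of a shift or a turn outside -1 to 1 is refused whole. A call with a gripper value outside its range is refused whole. The fingers move at their own pace and stop on an object; "grip_force" is the grip in N (left out, the last holds). Time passes only in rows, so rows that do not move let the fingers close. It gives the time, the measured TCP pose, the force, the opening and the grip force at its end, in the units of the state.
- state(): the state, without advancing time (a new reading comes with each control period).
- grab_frame(name): name is "scene" or "top" or "wrist"; returns the picture (384x512x3 uint8, blue, green, red); there is no depth.
- camera_info(name): a dict with "fx", "fy", "cx", "cy" (pixels), "rvec" (rotation vector, rad) and "tvec" (3), from world to camera coordinates, as OpenCV has them. Camera axes: x right, y down, z forward; pixel columns grow to the right and rows downward; lengths in mm; the calibration is good to about 2 mm. A picture is of the moment at which its call begins: read the wrist's pose just before it. camera_info takes no time and is no camera call; for the wrist camera it gives the pose at the moment of the call.
- job_done(): hands the job in; it is judged then, once.
The state is a dict: "time_s": time; "qpos": joint angles; "qvel": joint speeds; "effort": joint torques, N m; "ee_pos": TCP position; "ee_rot": TCP orientation; "force": force on the tool from outside, world axes, zero at the start; "torque": the same for the moment, N m; "gripper_width": finger opening in mm; "gripper_force": force on a finger pad.
Only numpy, scipy, OpenCV 4.12 (cv2) and the standard library are available. Lean on these libraries where they do the work, as an engineer would, in place of code of your own. Each camera call takes 0.05 s, during which the arm holds its last target. There are 200 camera calls.

TASK

Reload the label dispenser: take the empty spindle out of its stand by the handle and thread it through the label roll lying in the trough until the roll's end sits flush against the spindle's flange. The spring tongues drag the roll along, so push it home against the sprung stop at the far end of the trough, feeling your way with a light push (about 10 N, at most 15). Then lift roll and spindle out together, hang the spindle back in both notches of the stand the same way round with the roll still flush on it, and let go.

Things in the scene. Friction and masses are not known exactly. Their poses are not given: they have to be found in the camera images.
- spindle_grip (a point): Centre of the spindle's black box-shaped handle, 44 long, 20 wide, 24 mm tall, taken from above across its width. x runs along the spindle's axis to the tip, z up. Along x from here, mm: handle to 22, 14 mm thick steel rod, flange disc (30 mm diameter) whose roll-side face is at 55, rod again, taper from 127 to the nose at 140. Spindle 0.16 kg, starts lying in the stand.
- spindle_tip (a point): Nose end of the spindle, on its axis, 140 mm from the handle centre; 6 mm thick, tapering up to the 14 mm rod over 13 mm. From 33 to 79 mm back from the nose two spring tongues bulge out sideways to 11.5 mm from the axis; in the bore each gives about 2 mm and presses outward with some 2.5 N, so that friction holds the roll on it with 4 to 8 N. Same axes as spindle_grip.
- roll_center (a point): Centre of the white paper label roll lying on its side in the trough: 72 mm diameter, 50 mm wide, bore 19 mm right through; x is the bore axis, as the trough's. About 0.13 kg. Seated flush it is 80 mm along x from spindle_grip. The tongues grip it more than the trough does: it rides along with the spindle until it meets the stop, and only then slides on to the flange.
- cradle: Fixed wooden V-trough; origin at bench height under it, x along it from the open end, where the spindle enters, to the stop, z up. Wood from x -30 to 102 mm, 104 mm wide, 60 mm high. The lying roll's axis is 62 mm above the bench, over this x axis; the roll's far end starts at x 21 to 29 mm. Pressing the roll on the stop with more than 18 N crushes its core.
- trough_end (a point): Fixed point on the trough's axis, 62 mm up, at x = 96 mm of the trough. Before it stands the stop: a rubber fork, open at the top, 36 mm between its prongs, so that the spindle's tip passes and lifts out. It is clamped with its face anywhere from 34 to 60 mm short of this point (not reported, must be felt). It gives like a spring, 6 N per mm, up to 8 mm.
- stand: Fixed grey dispenser stand: base 118 x 96 mm, 8 mm thick, two uprights 44 mm wide, 8 mm thick, 98 mm high, at x -43.5 and 43 mm, each with an open-topped notch 16 mm wide, flared above. Origin at bench height, x along the spindle from handle side to tip side, z up. The roll hangs between the uprights.
- stand_seat (a point): Place of the handle's centre when the spindle lies centred in both notches of the stand: 70 mm above the bench at x = -80 mm of the stand, same axes as the stand. The near upright then stands between handle and flange with about 10 mm to spare on either side.
Not all that is in view belongs to the job. Leave any pink or turquoise look-alike of the part that bears roll_center alone.

How it is judged (in metres and radians):
On the way, in this order (a step that is already met when the one before it is completed fails the run):
1. the roll sits flush on the spindle's flange while it still lies in the trough (x of roll_center in the frame of spindle_grip between 0.075 and 0.082 m and y of roll_center in the frame of spindle_grip between -0.006 and 0.006 m and z of roll_center in the frame of spindle_grip between -0.006 and 0.006 m and angle between the x axis of roll_center and the x axis of spindle_grip, either way round below 0.15 rad and z of roll_center in the frame of cradle below 0.072 m and horizontal distance between roll_center and cradle below 0.06 m), for 0.1 s.
2. roll and spindle are lifted clear of the trough together (y of roll_center in the frame of spindle_grip between -0.006 and 0.006 m and z of roll_center in the frame of spindle_grip between -0.006 and 0.006 m and height (world z) of roll_center above 0.11 m and height (world z) of spindle_grip above 0.09 m), for 0.1 s.
At the end, for the whole second after the job is handed in: The spindle lies in both notches of the stand (handle centre within 12 mm along, 6 mm across and 5 mm in height of its place, axis within 0.08 rad of the stand's, tip to the tip side), the roll threaded on it between the uprights with its end within 2 mm of the flange; all released and at rest (x of roll_center in the frame of spindle_grip between 0.075 and 0.082 m and y of roll_center in the frame of spindle_grip between -0.006 and 0.006 m and z of roll_center in the frame of spindle_grip between -0.006 and 0.006 m and x of spindle_grip in the frame of stand between -0.092 and -0.068 m and y of spindle_grip in the frame of stand between -0.006 and 0.006 m and z of spindle_grip in the frame of stand between 0.065 and 0.075 m and angle between the x axis of roll_center and the x axis of spindle_grip, either way round below 0.15 rad and angle between the x axis of spindle_grip and the x axis of stand, either way round below 0.08 rad and x of roll_center in the frame of stand between -0.02 and 0.02 m and contact force between spindle and stand above 0.5 N and linear speed of each of roll, spindle below 0.03 m/s); the robot touches nothing.
It fails at once if the roll is pressed against the stop with more than 18 N (contact force between roll and stop_pad above 18 N).
It also fails if it takes over 58 s, if anything falls off the work surface, if the arm or the gripper's body presses on something with over 40 N, if the wrist force passes 120 N, or if a joint passes its speed limit or range.

## Working session

There is one attempt and no reset: what is moved stays moved. The work goes in short steps, Python scripts to look and compute and a tool call to move; the robot and the scene stay as the last step left them, time stands still between calls to the robot, and variables do not carry over. Pictures are saved under pics/ and viewed, at most 10 in all, crops included, and the job is handed in when it is done.

Besides the shell and the picture viewer there is one more tool, called after "Request:" as a command line: name --argument value ..., lists and objects as JSON in quotes. move_arm: Moves the arm, as the interface text tells. Shifts and turns lie within -1 to 1; 1 stands for 25 mm of shift or 4 degrees of turn. Its arguments: {"type":"object","properties":{"motion":{"type":"array","items":{"type":"array"}},"grip_force":{"type":"number"}},"required":["motion"]}

```bash
mkdir -p pics; ls; cat > h.py <<'E'
from workcell import *
import cv2, numpy as np
def cam(n):
    c=camera_info(n); R=cv2.Rodrigues(np.array(c["rvec"],float))[0]; t=np.array(c["tvec"],float).ravel()
    return c,R,t
def ray(n,u,v,C=None):
    c,R,t=C or cam(n); d=R.T@np.array([(u-c["cx"])/c["fx"],(v-c["cy"])/c["fy"],1]); return -R.T@t,d
def onz(n,u,v,z,C=None):
    o,d=ray(n,u,v,C); return o+d*(z-o[2])/d[2]
def proj(n,p,C=None):
    c,R,t=C or cam(n); q=R@np.array(p,float)+t; return np.array([c["fx"]*q[0]/q[2]+c["cx"],c["fy"]*q[1]/q[2]+c["cy"]])
E
python3 - <<'E'
from h import *
a=grab_frame("scene");b=grab_frame("top");w=grab_frame("wrist")
for n,i in zip(("scene","top","wrist"),(a,b,w)): cv2.imwrite(f"pics/{n}0.png",i)
for n in("scene","top","wrist"):
    c,R,t=cam(n); print(n,c["fx"],(-R.T@t).round(),R[2].round(2))
cv2.imwrite("pics/all0.png",cv2.resize(np.vstack([np.hstack([a,b]),np.hstack([w,w*0])]),(800,600)))
s=state();print(s)
E
```

```text
pics
scene 397.22414967599826 [280. 523. 717.] [ 0.38 -0.58 -0.72]
top 349.90122537168713 [490.  47. 977.] [ 0.12 -0.03 -0.99]
wrist 338.35384475986064 [ 257. -520.  384.] [-0.24 -0.08 -0.97]
{'time_s': 0.15, 'qpos': array([-7.19045171e+01,  1.83431416e+01,  8.96883620e+01,  9.11479742e-04,
        7.20437078e+01, -1.14537719e+00]), 'qvel': array([-0.09666958, -0.00349173, -0.27262735, -0.09115337, -0.05318892,
       -0.12575844]), 'effort': array([-7.03211499e-04, -4.12776518e+01, -2.32152665e+01,  7.25790253e-02,
        4.34331573e-02, -9.37265600e-05]), 'ee_pos': array([ 189.38355014, -542.53313698,  213.3277435 ]), 'ee_rot': array([-1.79924821e+02, -2.36996043e-03,  1.92405770e+01]), 'force': array([0.35102155, 0.30170258, 0.20889191]), 'torque': array([-0.01611399,  0.0245878 ,  0.00034691]), 'gripper_force': 0.0, 'gripper_width': 91.1485798625417}
```

View pics/all0.png

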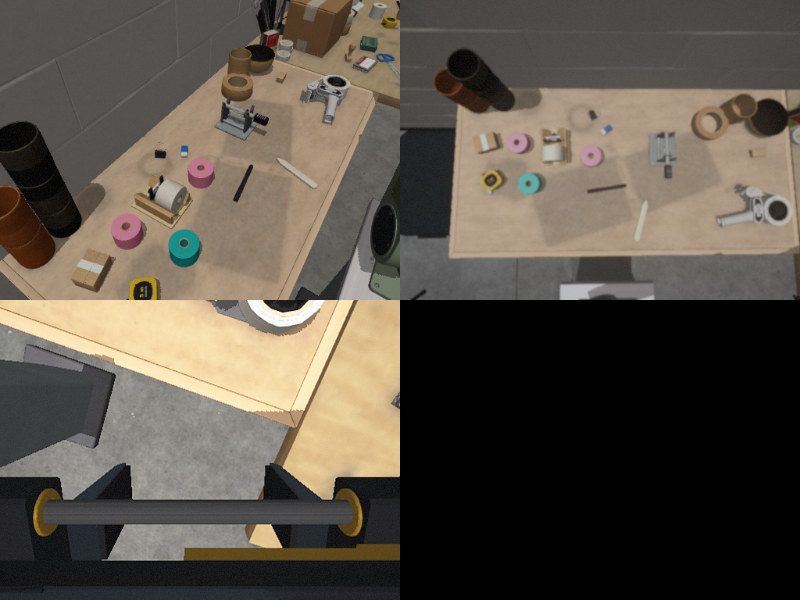

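The montage shows the white roll in the wooden trough (top image about (196,186)) and the grey stand with the black handle (about (337,200)). The pink and turquoise rolls at (150,182), (245,200) and (165,234) are look-alikes. I'll enlarge both the trough and the stand to confirm.

```bash
python3 - <<'E'
import cv2,numpy as np
b=cv2.imread("pics/top0.png");a=cv2.imread("pics/scene0.png")
f=lambda i,x,y,w,h,s:cv2.resize(i[y:y+h,x:x+w],None,fx=s,fy=s,interpolation=cv2.INTER_CUBIC)
t=np.hstack([f(b,170,155,66,50,6),f(b,310,160,66,75,6)[:300]])
u=np.hstack([f(b,310,160,66,75,4),np.zeros((300,4,3),np.uint8),f(a,165,215,90,75,4)])
cv2.imwrite("pics/c1.png",np.vstack([cv2.copyMakeBorder(t,0,0,0,max(0,u.shape[1]-t.shape[1]),0),cv2.copyMakeBorder(u,0,0,0,max(0,t.shape[1]-u.shape[1]),0)])[:600,:800])
E
```

```text
(no output)
```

View pics/c1.png

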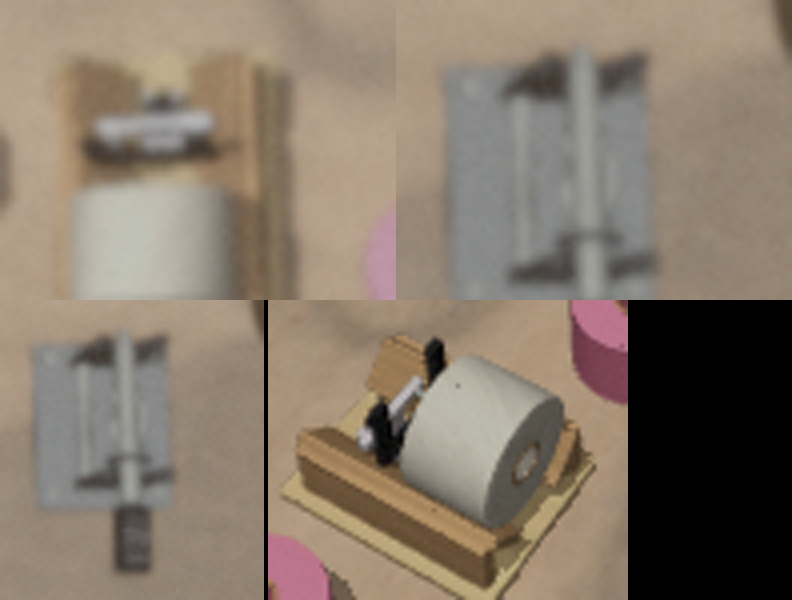

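The crops confirm it. The white roll lies in the trough with its bore towards the robot and the black fork at the far (+x) end. The spindle lies in the stand with its handle at top pixel (343,220) and tip at (341,169).

```bash
python3 - <<'E'
from h import *
print("handle",onz("top",343,220,82).round(1),"tip",onz("top",340.7,168.7,73).round(1))
print("stand base corners",[onz("top",310+x/4,160+(y-300)/4,8)[:2].round(1) for x,y in((33,345),(168,345),(172,506),(37,508))])
print("roll L/R",onz("top",182.5,190,62).round(1),onz("top",209.2,190,62).round(1),"far",onz("top",196,185.8,90).round(1))
print("trough far L/R",[onz("top",170+x/6,165,60)[:2].round(1) for x in(65,255)])
for n in("top",):
    i=grab_frame(n)
    r=i[196:235,325:360]; m=(r.max(2)<75).astype('uint8'); k,l,s,c=cv2.connectedComponentsWithStats(m); print(s,c+[325,196])
E
```

```text
handle [ 522.2 -197.7   82. ] tip [ 657.7 -198.7   73. ]
stand base corners [array([ 662.4, -152.3]), array([ 662.4, -248.4]), array([ 548.4, -246.8]), array([ 547.3, -152.1])]
roll L/R [602.9 217.7  62. ] [602.8 148.   62. ] far [610.2 178.5  90. ]
trough far L/R [array([669.9, 223.9]), array([669.9, 140.3])]
[[   0    0   35   39 1331]
 [   7    9    3    1    3]
 [  12    9    1    1    1]
 [  14   16    6   15   29]
 [  19   30    1    1    1]] [[342.05634861 214.95266717]
 [333.         205.        ]
 [337.         205.        ]
 [340.44827586 218.17241379]
 [344.         226.        ]]
```

Request:
move_arm --motion '[[91,[0.9,0.86,0.1],[0,0,-0.3]],[91,[0.95,0.86,0.1],[0,0,-0.3]],[91,[0.95,0.86,0],[0,0,-0.3]],[91,[0.95,0.86,0],[0,0,-0.3]],[91,[0.95,0.86,0],[0,0,-0.3]],[91,[0.95,0.86,0],[0,0,-0.3]],[91,[0.95,0.86,0],[0,0,-0.3]],[91,[0.95,0.86,0],[0,0,-0.3]],[91,[0.95,0.86,0],[0,0,-0.3]],[91,[0.95,0.86,0],[0,0,-0.3]],[91,[0.95,0.86,0],[0,0,-0.3]],[91,[0.95,0.86,0],[0,0,-0.3]],[91,[0.95,0.86,0],[0,0,-0.3]],[91,[0.95,0.86,0],[0,0,-0.3]],[91,[0.95,0.86,0],[0,0,-0.3]],[91,[0.95,0.86,0],[0,0,-0.3]],[91,[0,0,0],[0,0,0]],[91,[0,0,0],[0,0,0]]]'

```text
time_s: 1.7
ee_pos: [568.9, -197.7, 218.3]
ee_rot: [-180.0, 0.1, 0.2]
force: [-0.3, 0.3, 0.3]
gripper_width: 91.0
gripper_force: 0.0
```

```bash
python3 - <<'E'
from h import *
import pickle
C=cam("wrist"); i=grab_frame("wrist"); cv2.imwrite("pics/w1.png",i); pickle.dump(C,open("w1.pkl","wb"))
s=state(); print(s["ee_pos"].round(1),s["ee_rot"].round(2))
cv2.imwrite("pics/w1b.png",cv2.resize(i,(800,600)))
E
```

```text
[ 568.  -198.6  218.5] [1.7999e+02 8.0000e-02 1.2000e-01]
```

View pics/w1b.png

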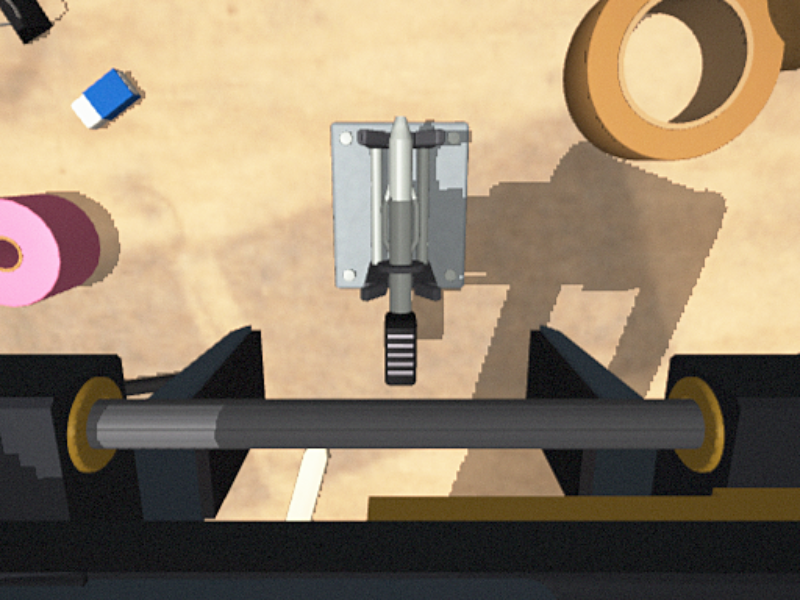

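The handle lies between the finger tips at about (401,350) of 800×600. The spindle runs straight up to its tip at (401,117), and the stand base spans (333..467, 122..288).

```bash
python3 - <<'E'
from h import *
import pickle
C=pickle.load(open("w1.pkl","rb")); i=cv2.imread("pics/w1.png")
r=i[200:247,235:278]; g=r.max(2); m=(g<70).astype('uint8')
k,l,s,c=cv2.connectedComponentsWithStats(m); print(s[1:],(c+[235,200])[1:].round(1))
q=lambda u,v,z:onz("wrist",u*.64,v*.64,z,C).round(1)
print("handle near/far top",q(401,384,82),q(401,321,82),"L,R",q(386.5,370,82),q(416,370,82))
print("tip",q(401,117,70),"rod near", q(400,300,77),"L R rod",q(388.5,300,70),q(412.5,300,70))
print("base",[q(*p,8)[:2] for p in((331,123),(468,123),(464,289),(336,288))])
print("flange", q(400,262,85)) 
E
```

```text
[[ 12   0  20  46 603]] [[256.2 220.5]]
handle near/far top [ 505.1 -202.7   82. ] [ 546.3 -202.4   82. ] L,R [ 514.5 -193.6   82. ] [ 514.5 -212.    82. ]
tip [ 664.5 -201.7   70. ] rod near [ 558.2 -201.8   77. ] L R rod [ 556.3 -194.7   70. ] [ 556.4 -209.7   70. ]
base [array([ 665.2, -154.5]), array([ 665.6, -248.3]), array([ 548.7, -250. ]), array([ 549.1, -155.2])]
flange [ 583.2 -201.5   85. ]
```

Request:
move_arm --motion '[[91,[-0.23,-0.02,-0.82],[0,0,0]],[91,[-0.23,-0.02,-0.82],[0,0,0]],[91,[-0.23,-0.02,-0.82],[0,0,0]],[91,[-0.23,-0.02,-0.82],[0,0,0]],[91,[-0.23,-0.02,-0.82],[0,0,0]],[91,[-0.23,-0.02,-0.82],[0,0,0]],[91,[-0.23,-0.02,-0.82],[0,0,0]],[91,[-0.23,0,-0.82],[0,0,0]],[50,[0,0,0],[0,0,0]],[35,[0,0,0],[0,0,0]],[26,[0,0,0],[0,0,0]],[10,[0,0,0],[0,0,0]],[10,[0,0,0],[0,0,0]],[10,[0,0,0],[0,0,0]],[10,[0,0,0],[0,0,0]]]' --grip_force 50

```text
time_s: 3.0
ee_pos: [522.7, -202.5, 55.6]
ee_rot: [180.0, -0.1, 0.1]
force: [0.7, -0.2, -0.5]
gripper_width: 47.4
gripper_force: 0.0
```

Request:
move_arm --motion '[[10,[0,0,0],[0,0,0]],[10,[0,0,0],[0,0,0]],[10,[0,0,0],[0,0,0]],[10,[0,0,0],[0,0,0]],[10,[0,0,0],[0,0,0]],[10,[0,0,0],[0,0,0]]]'

```text
time_s: 3.5
ee_pos: [522.2, -202.2, 55.0]
ee_rot: [-180.0, 0.0, 0.0]
force: [-0.9, 1.0, 1.3]
gripper_width: 19.2
gripper_force: 49.9
```

Request:
move_arm --motion '[[10,[0,0,0.3],[0,0,0]],[10,[0,0,0.7],[0,0,0]],[10,[0,0,1],[0,0,0]],[10,[0,0,1],[0,0,0]],[10,[0,0,1],[0,0,0]],[10,[0,0,1],[0,0,0]],[10,[0,0.5,1],[0,0,0]],[10,[0.03,1,0],[0,0,0]],[10,[0.03,1,0],[0,0,0]],[10,[0.03,1,0],[0,0,0]],[10,[0.03,1,0],[0,0,0]],[10,[0.03,1,0],[0,0,0]],[10,[0.03,1,0],[0,0,0]],[10,[0.03,1,0],[0,0,0]],[10,[0.03,1,0],[0,0,0]],[10,[0.03,1,0],[0,0,0]],[10,[0.03,1,0],[0,0,0]],[10,[0,1,0],[0,0,0]],[10,[0,0.2,0],[0,0,0]],[10,[0,0,0],[0,0,0]]]'

```text
time_s: 5.17
ee_pos: [529.4, 91.4, 205.0]
ee_rot: [180.0, 0.0, 0.2]
force: [0.1, -1.0, -1.7]
gripper_width: 19.5
gripper_force: 49.9
```

```bash
python3 - <<'E'
from h import *
import pickle
grab_frame("top")
C=cam("wrist"); i=grab_frame("wrist"); cv2.imwrite("pics/w2.png",i); pickle.dump(C,open("w2.pkl","wb"))
s=state(); print(s["ee_pos"].round(1),s["ee_rot"].round(2),s["force"].round(2),s["torque"].round(3),s["gripper_width"])
cv2.imwrite("pics/w2b.png",cv2.resize(i,(800,600)))
cv2.imwrite("pics/s2.png",grab_frame("scene"))
E
```

```text
[529.5  89.5 205. ] [1.7994e+02 2.0000e-02 6.0000e-02] [ 0.91  0.01 -1.68] [0.043 0.121 0.047] 19.35118102084515
```

View pics/w2b.png

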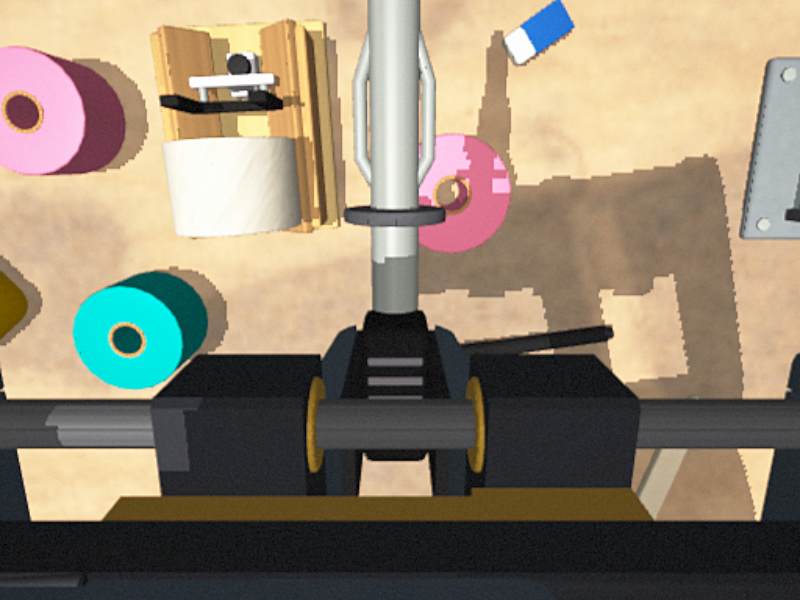

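The view shows the spindle held straight up the image, with its flange at (395,215). The white roll spans (162..302, 135..238), with the fork beyond it at (222,100). I'll find the roll axis from its two silhouette planes (radius 36).

```bash
python3 - <<'E'
from h import *
import pickle
C=pickle.load(open("w2.pkl","rb")); i=cv2.imread("pics/w2.png")
hsv=cv2.cvtColor(i,cv2.COLOR_BGR2HSV)
m=((hsv[...,1]<45)&(hsv[...,2]>110)).astype('uint8'); m[:,205:]=0;m[:,:95]=0;m[:75]=0;m[165:]=0
m=cv2.morphologyEx(m,cv2.MORPH_OPEN,np.ones((5,5)))
rows=[(v,np.where(m[v])[0]) for v in range(95,140)]
L=np.array([[x.min()-.0,v] for v,x in rows]);R=np.array([[x.max()+1.,v] for v,x in rows])
print(L[::8].tolist(),R[::8].tolist())
ns=[]
for P in(L,R):
    vx,vy,x0,y0=cv2.fitLine(P.astype(np.float32),cv2.DIST_HUBER,0,.01,.01).ravel()
    res=(P-[x0,y0])@[-vy,vx]; print("res",res.std().round(2))
    o,d1=ray("wrist",x0-30*vx,y0-30*vy,C);_,d2=ray("wrist",x0+30*vx,y0+30*vy,C)
    n=np.cross(d1,d2); ns.append(n/np.linalg.norm(n))
if ns[0][1]>0: ns[0]*=-1   # left plane normal should point to -y (inward)
if ns[1][1]<0: ns[1]*=-1
ax=np.cross(*ns); ax/=np.linalg.norm(ax); ax*=np.sign(ax[0])
print("axis",ax.round(4),"yaw",np.degrees(np.arctan2(ax[1],ax[0])).round(2))
A=np.array([ns[0],ns[1],[1,0,0]]); 
for x in(560,585,610): print(np.linalg.solve(A,[36+ns[0]@o,36+ns[1]@o,x]).round(1))
# with axis height known 62: y from each edge at x=585
for n in ns: print("y@585,z62", (36+n@o-n[0]*585-n[2]*62)/n[1])
cols=[(u,np.where(m[:,u])[0]) for u in range(125,180,9)]
print([(u,x.min(),x.max()+1) for u,x in cols])
u=149; x=np.where(m[:,u])[0]
print("far/near top", onz("wrist",u,x.min(),98,C).round(1),onz("wrist",u,x.max()+1,98,C).round(1))
# wood edges
q=lambda u,v,z:onz("wrist",u*.64,v*.64,z,C).round(1)
print("trough far L,R(top 60)",q(151,28,60),q(305,22,60),"near",q(337,228,8))
print("fork arm",q(163,98,90),q(283,100,90))
# spindle
print("flange y L,R",q(345,215,224-4),q(445,215,220),"rod top y",q(371,100,220),q(419,100,220),q(372,300,220),q(419,300,220))
E
```

```text
[[104.0, 95.0], [105.0, 103.0], [107.0, 111.0], [108.0, 119.0], [109.0, 127.0], [110.0, 135.0]] [[187.0, 95.0], [185.0, 103.0], [188.0, 111.0], [189.0, 119.0], [190.0, 127.0], [191.0, 135.0]]
res 0.3
res 0.97
axis [ 0.9979  0.057  -0.0317] yaw 3.27
[560.  183.8  54.4]
[585.  185.2  53.6]
[610.  186.7  52.8]
y@585,z62 181.7202977304641
y@585,z62 183.68617763366848
[(125, np.int64(89), np.int64(151)), (134, np.int64(88), np.int64(152)), (143, np.int64(88), np.int64(151)), (152, np.int64(88), np.int64(151)), (161, np.int64(88), np.int64(150)), (170, np.int64(88), np.int64(148)), (179, np.int64(88), np.int64(147))]
far/near top [612.  170.9  98. ] [562.5 174.6  98. ]
trough far L,R(top 60) [670.4 222.2  60. ] [673.7 138.3  60. ] near [555.8 129.3   8. ]
fork arm [631.4 207.2  90. ] [630.7 146.4  90. ]
flange y L,R [585.4 104.2 220. ] [585.5  75.  220. ] rod top y [617.   96.3 220. ] [617.1  83.  220. ] [559.8  96.5 220. ] [559.8  82.2 220. ]
```

```bash
python3 - <<'E'
import cv2
i=cv2.imread("pics/w2.png")
cv2.imwrite("pics/w2c.png",cv2.resize(i[10:158,92:226],None,fx=4,fy=4,interpolation=cv2.INTER_CUBIC))
E
```

```text
(no output)
```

View pics/w2c.png

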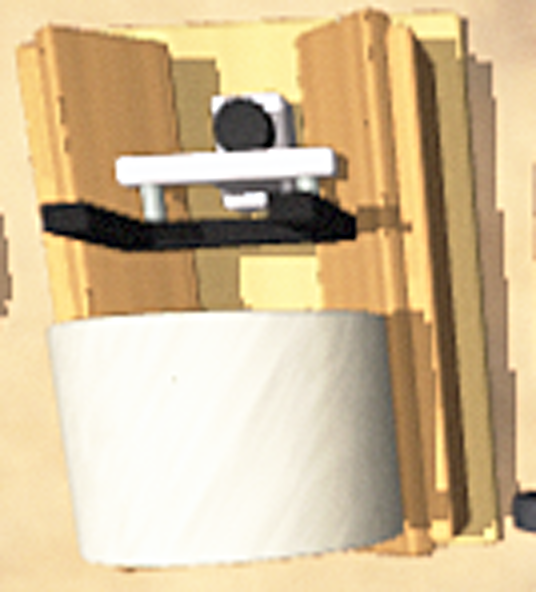

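The crop shows the trough's right crest from (386,12) to (432,548) and its left crest from (38,28) to about (77,320). The base-plate edge runs from (463,12) to (498,540).

```bash
python3 - <<'E'
from h import *
import pickle
C=pickle.load(open("w2.pkl","rb"))
q=lambda u,v,z:onz("wrist",92+u/4-.4,10+v/4-.4,z,C)
for nm,a,b,z in(("Rcrest",(386,12),(432,548),60),("Rcrest in",(365,10),(406,548),60),("Lcrest in",(38,28),(77,320),60),("Lcrest out",(22,48),(50,320),60),("baseR",(463,12),(498,540),4),("roll L sil",(50,330),(82,560),62)):
    p,r=q(*a,z),q(*b,z); d=p-r; print(nm,p.round(1),r.round(1),"yaw",np.degrees(np.arctan2(d[1],d[0])).round(2))
p,r=q(22,40,60),q(386,12,60);d=p-r;print("far edge",p,r,np.degrees(np.arctan2(-d[0],d[1])))
p,r=q(125,308,92),q(330,312,92);d=p-r;print("roll far",p,r,np.degrees(np.arctan2(-d[0],d[1])))
for x in (400,440): pass
p,r=q(118,165,88),q(337,155,88);d=p-r;print("bar",p,r,np.degrees(np.arctan2(-d[0],d[1])))
E
```

```text
Rcrest [674.8 144.3  60. ] [561.5 138.8  60. ] yaw 2.81
Rcrest in [675.2 148.7  60. ] [561.5 144.8  60. ] yaw 1.98
Lcrest in [671.5 218.3  60. ] [612.1 216.1  60. ] yaw 2.07
Lcrest out [667.6 222.1  60. ] [612.1 222.1  60. ] yaw -0.05
baseR [688.  134.8   4. ] [556.8 129.3   4. ] yaw 2.4
roll L sil [609.9 221.5  62. ] [558.8 219.7  62. ] yaw 2.1
far edge [669.13341058 221.92389103  60.        ] [674.79036134 144.31417223  60.        ] 4.1689008155484055
roll far [613.28644139 193.48554367  92.        ] [612.64072564 152.49924618  92.        ] -0.9025876741717835
bar [640.53047285 193.78168276  88.        ] [642.50755421 150.33842034  88.        ] 2.605704646781884
```

Request:
move_arm --motion '[[10,[-0.85,0.57,0],[0,0,0.1]],[10,[-0.85,0.57,0],[0,0,0.1]],[10,[-0.85,0.57,0],[0,0,0.1]],[10,[-0.85,0.57,0],[0,0,0.1]],[10,[-0.85,0.57,0],[0,0,0.1]],[10,[-0.85,0.57,0],[0,0,0.05]],[10,[0,0,-0.6],[0,0,0]],[10,[0,0,-1],[0,0,0]],[10,[0,0,-1],[0,0,0]],[10,[0,0,-1],[0,0,0]],[10,[0,0,-1],[0,0,0]],[10,[0,0,-1],[0,0,0]],[10,[0,0,-0.5],[0,0,0]],[10,[0,0,-0.2],[0,0,0]],[10,[0,0,0],[0,0,0]],[10,[0,0,0],[0,0,0]]]'

```text
time_s: 6.65
ee_pos: [403.0, 175.3, 48.1]
ee_rot: [-180.0, -0.1, 2.2]
force: [0.2, 0.4, -1.7]
gripper_width: 19.8
gripper_force: 49.9
```

```bash
python3 - <<'E'
from h import *
i=grab_frame("scene"); cv2.imwrite("pics/s3.png",i)
s=state(); print(s["ee_pos"].round(1),s["ee_rot"].round(2),s["force"].round(2),s["torque"].round(3),s["gripper_width"])
print(proj("scene",[562,182,62]).round(1),proj("scene",[545,180.5,62]).round(1))
cv2.imwrite("pics/s3b.png",cv2.resize(i[190:320,150:310],None,fx=5,fy=5,interpolation=cv2.INTER_CUBIC)[:600,:800])
E
```

```text
[403.3 175.6  48.4] [-1.7997e+02 -1.2000e-01  2.1900e+00] [ 0.46 -1.15 -2.  ] [ 0.031  0.106 -0.015] 19.85392223052218
[228.3 255.4] [235.8 259. ]
```

View pics/s3b.png

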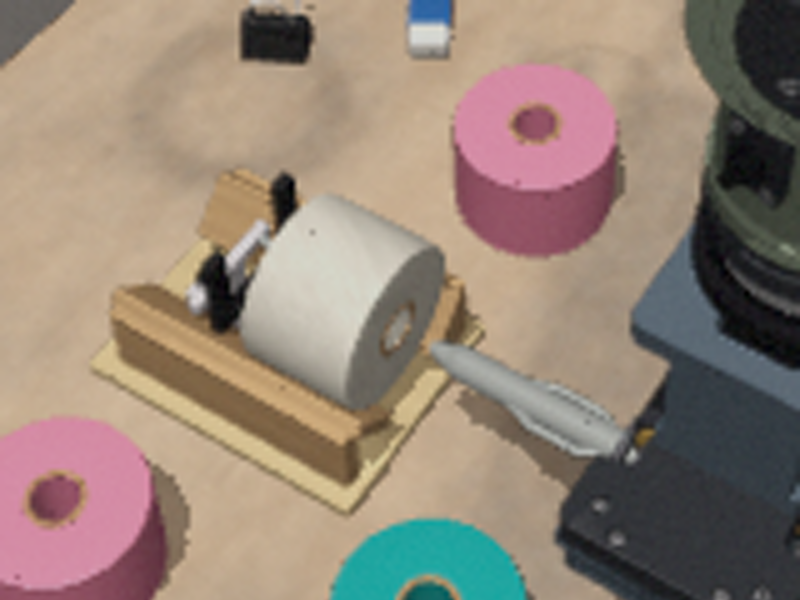

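The scene crop shows the bore centre at (398,327) and the nose at (433,349), with the rod going back to about (612,438). I'll compare that with the calibrated prediction.

```bash
python3 - <<'E'
from h import *
f=lambda u,v:(150+u/5-.4,190+v/5-.4)
for z in(60,62,64): print(z,"bore",onz("scene",*f(398,327),z).round(1),"nose",onz("scene",*f(433,349),z).round(1))
s=state(); p=s["ee_pos"]; a=np.radians(s["ee_rot"][2]); ax=np.array([np.cos(a),np.sin(a),0])
h=p+[0,0,15]+ax*3.2
g=lambda q:((proj("scene",q)-[150,190]+.4)*5).round(1)
for d in(140,127,107,84,70,61): print(d,(h+ax*d).round(1),g(h+ax*d))
for x in(562,585,640): print("bore line",x,g([x,182+(x-585)*.0384,62]))
i=cv2.imread("pics/s3.png")
# tape/bore: local ellipse by mask of rim/brown
E
```

```text
60 bore [561.9 179.3  60. ] nose [544.6 179.8  60. ]
62 bore [561.  180.3  62. ] nose [543.8 180.8  62. ]
64 bore [560.2 181.3  64. ] nose [543.  181.9  64. ]
140 [546.4 181.1  63.4] [427.  344.1]
127 [533.4 180.6  63.4] [455.1 359.3]
107 [513.4 179.8  63.4] [499.  383.1]
84 [490.5 178.9  63.4] [550.5 410.9]
70 [476.5 178.4  63.4] [582.5 428.2]
61 [467.5 178.   63.4] [603.2 439.4]
bore line 562 [394.7 327.3]
bore line 585 [346.6 301.2]
bore line 640 [235.4 241.1]
```

Request:
move_arm --motion '[[10,[0.2,-0.02,0],[0,0,0]],[10,[0.2,0,0],[0,0,0]],[10,[0.2,0.01,0],[0,0,0]],[10,[0.2,0.01,0],[0,0,0]],[10,[0.2,0.008,0],[0,0,0]],[10,[0.2,0.008,0],[0,0,0]],[10,[0.2,0.008,0],[0,0,0]],[10,[0.2,0.008,0],[0,0,0]],[10,[0.2,0.008,0],[0,0,0]]]'

```text
time_s: 7.45
ee_pos: [447.7, 176.6, 47.4]
ee_rot: [180.0, 0.0, 2.2]
force: [0.3, -0.9, -0.3]
gripper_width: 19.9
gripper_force: 49.9
```

```bash
python3 - <<'E'
from h import *
i=grab_frame("scene"); cv2.imwrite("pics/s4.png",i)
s=state(); print(s["ee_pos"].round(1),s["force"].round(2),s["torque"].round(3))
cv2.imwrite("pics/s4b.png",cv2.resize(i[210:300,160:290],None,fx=6,fy=6,interpolation=cv2.INTER_CUBIC)[:600,:800])
E
```

```text
[449.1 176.9  47.5] [ 1.45 -0.2  -2.35] [0.054 0.018 0.073]
```

View pics/s4b.png

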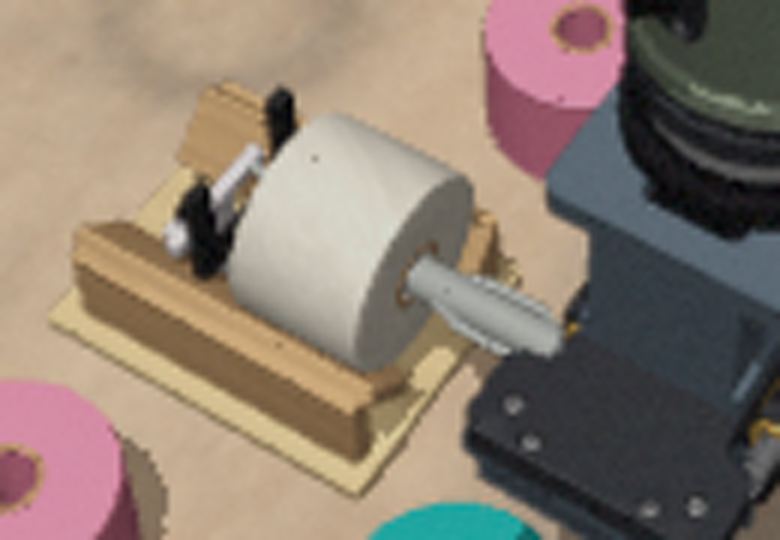

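The nose is inside the bore, with the rod entering at about (418,277). I'll go on.

Request:
move_arm --motion '[[10,[0.16,0.006,0],[0,0,0]],[10,[0.16,0.006,0],[0,0,0]],[10,[0.16,0.006,0],[0,0,0]],[10,[0.16,0.006,0],[0,0,0]],[10,[0.16,0.006,0],[0,0,0]]]'

```text
time_s: 7.92
ee_pos: [467.3, 177.4, 47.4]
ee_rot: [180.0, 0.0, 2.2]
force: [-2.3, 1.8, -0.2]
gripper_width: 19.8
gripper_force: 49.9
```

Request:
move_arm --motion '[[10,[0.16,0.006,0],[0,0,0]],[10,[0.16,0.006,0],[0,0,0]],[10,[0.16,0.006,0],[0,0,0]],[10,[0.16,0.006,0],[0,0,0]]]'

```text
time_s: 8.25
ee_pos: [483.4, 178.0, 47.5]
ee_rot: [180.0, 0.0, 2.2]
force: [-1.2, 0.2, -0.6]
gripper_width: 19.6
gripper_force: 49.9
```

Request:
move_arm --motion '[[10,[0.16,0.006,0],[0,0,0]],[10,[0.16,0.006,0],[0,0,0]],[10,[0.16,0.006,0],[0,0,0]]]'

```text
time_s: 8.5
ee_pos: [495.2, 178.3, 47.4]
ee_rot: [180.0, 0.1, 2.2]
force: [-2.7, -0.0, 0.3]
gripper_width: 19.5
gripper_force: 49.9
```

Request:
move_arm --motion '[[10,[0.16,0.006,0],[0,0,0]],[10,[0.16,0.006,0],[0,0,0]],[10,[0.16,0.006,0],[0,0,0]]]'

```text
time_s: 8.75
ee_pos: [507.3, 178.8, 47.5]
ee_rot: [180.0, 0.0, 2.2]
force: [-3.2, 0.6, 0.3]
gripper_width: 19.9
gripper_force: 49.9
```

Request:
move_arm --motion '[[10,[0.08,0.003,0],[0,0,0]],[10,[0.08,0.003,0],[0,0,0]]]'

```text
time_s: 8.92
ee_pos: [511.4, 179.0, 47.5]
ee_rot: [180.0, 0.0, 2.2]
force: [-3.1, 0.9, 0.3]
gripper_width: 19.9
gripper_force: 49.9
```

```bash
python3 - <<'E'
from h import *
for k in range(3):
    i=grab_frame("scene"); s=state(); print(s["ee_pos"].round(1),s["force"].round(2))
cv2.imwrite("pics/s5.png",i)
f=lambda n:cv2.resize(cv2.imread(f"pics/{n}.png")[210:300,160:290],None,fx=5,fy=5,interpolation=cv2.INTER_CUBIC)
cv2.imwrite("pics/s5b.png",f("s5"))
E
```

```text
[511.9 179.1  47.5] [-1.76  1.89 -0.83]
[511.9 179.1  47.5] [-1.65  0.56 -1.49]
[511.9 179.1  47.5] [-0.39  0.5  -1.9 ]
```

View pics/s5b.png

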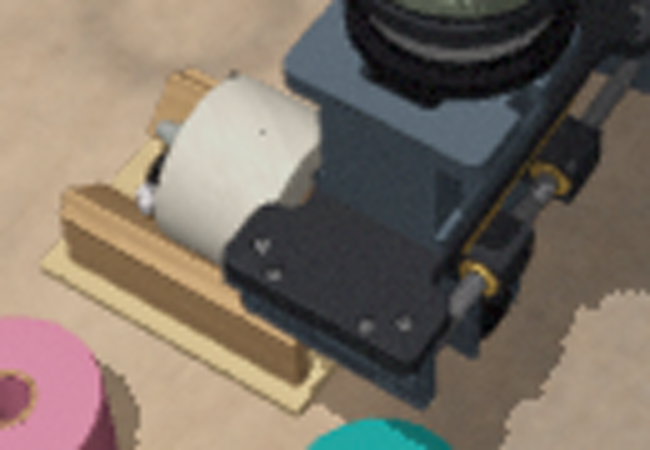

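The roll has been carried up to about the fork, with its far edge at (175,110), and the force is still only 2–3 N. I'll go on in fine steps.

Request:
move_arm --motion '[[10,[0.08,0.003,0],[0,0,0]],[10,[0.08,0.003,0],[0,0,0]],[10,[0,0,0],[0,0,0]]]'

```text
time_s: 9.32
ee_pos: [515.5, 179.2, 47.5]
ee_rot: [180.0, -0.0, 2.2]
force: [-3.0, 0.4, -0.1]
gripper_width: 20.0
gripper_force: 49.9
```

```bash
python3 - <<'E'
from h import *
import pickle
F=[]
for k in range(3):
    C=cam("wrist"); i=grab_frame("wrist"); s=state(); print(s["ee_pos"].round(1),s["force"].round(2))
cv2.imwrite("pics/w5.png",i); pickle.dump(C,open("w5.pkl","wb"))
cv2.imwrite("pics/w5b.png",cv2.resize(i[0:260,170:350],None,fx=3,fy=3)[:600])
E
```

```text
[515.5 179.2  47.5] [-2.51  1.08 -1.35]
[515.5 179.2  47.5] [-1.57  0.22 -1.03]
[515.5 179.2  47.5] [-1.57  0.9  -2.02]
```

View pics/w5b.png

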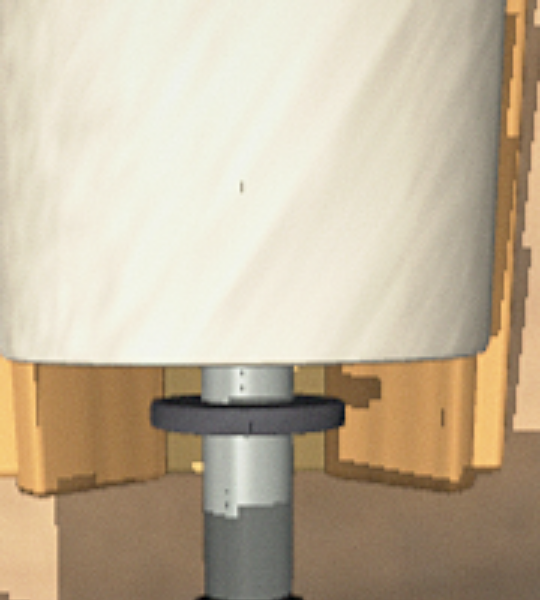

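The wrist crop shows the flange (top edge at y≈398) still short of the roll's near rim (y≈363 at mid). I'll convert that gap to mm.

```bash
cat > gap.py <<'E'
from h import *
def gap():
    C=cam("wrist"); i=grab_frame("wrist"); s=state()
    g=i[:,:,0].astype(int)-i[:,:,2]; 
    # near edge of roll beside the rod: column left of rod, white->wood colour (saturation jump)
    hsv=cv2.cvtColor(i,cv2.COLOR_BGR2HSV)
    e=[]
    for u in(210,215,220,225,285,290,295,300):
        col=hsv[60:200,u,1].astype(int); e.append(60+np.argmax(col>75))
    x=[onz("wrist",u,e[k],98,C)[0] for k,u in enumerate((210,215,220,225,285,290,295,300))]
    return e,np.round(x,1),s["ee_pos"][0].round(1),s["force"].round(1),C,i
E
python3 - <<'E'
from gap import *
e,x,t,f,C,i=gap(); print(e,x,t,f)
print("flange far top",onz("wrist",170+248/3,398/3,77,C).round(1))
for k in(-3,0): print(proj("wrist",[t+58.3+k,181,77],C)*3-[510,0])
print("roll far est. white top rows", [onz("wrist",252,v,98,C)[0].round(1) for v in (0,10)])
E
```

```text
[np.int64(122), np.int64(122), np.int64(122), np.int64(122), np.int64(121), np.int64(121), np.int64(121), np.int64(121)] [579.7 579.8 579.8 579.9 581.1 581.1 581.2 581.3] 515.5 [-2.7  1.4 -0.1]
flange far top [574.9 180.8  77. ]
[245.69367886 427.80503625]
[246.54690739 405.95191895]
roll far est. white top rows [np.float64(618.5), np.float64(615.6)]
```

Request:
move_arm --motion '[[10,[0.08,0.003,0],[0,0,0]],[10,[0.08,0.003,0],[0,0,0]]]'

```text
time_s: 9.68
ee_pos: [518.9, 179.3, 47.5]
ee_rot: [180.0, 0.1, 2.2]
force: [-4.2, 0.1, -0.4]
gripper_width: 19.8
gripper_force: 49.9
```

```bash
python3 -c "
from gap import *
e,x,t,f,C,i=gap(); print(e,x,t,f)
e,x,t,f,C,i=gap(); print(e,x,t,f)"
```

```text
[np.int64(132), np.int64(132), np.int64(132), np.int64(132), np.int64(131), np.int64(131), np.int64(131), np.int64(130)] [579.7 579.7 579.8 579.9 581.  581.1 581.2 581.6] 519.6 [-2.2  0.1 -0.7]
[np.int64(133), np.int64(134), np.int64(135), np.int64(144), np.int64(133), np.int64(133), np.int64(133), np.int64(132)] [580.  579.7 579.4 576.4 581.1 581.1 581.2 581.6] 519.6 [-2.9  0.9 -0.3]
```

The roll now stands still while the spindle slides, so it is against the stop. About 2 mm remains, so I'll use 0.5–1 mm steps.

Request:
move_arm --motion '[[10,[0.04,0.002,0],[0,0,0]],[10,[0,0,0],[0,0,0]]]'

```text
time_s: 9.95
ee_pos: [520.4, 179.4, 47.5]
ee_rot: [180.0, -0.0, 2.2]
force: [-2.8, 0.8, -0.0]
gripper_width: 19.6
gripper_force: 49.9
```

Request:
move_arm --motion '[[10,[0.02,0.001,0],[0,0,0]],[10,[0,0,0],[0,0,0]]]'

```text
time_s: 10.12
ee_pos: [520.8, 179.4, 47.5]
ee_rot: [180.0, -0.0, 2.2]
force: [-3.6, 0.2, -0.0]
gripper_width: 19.7
gripper_force: 49.9
```

Request:
move_arm --motion '[[10,[0.02,0.001,0],[0,0,0]],[10,[0,0,0],[0,0,0]]]'

```text
time_s: 10.28
ee_pos: [521.3, 179.4, 47.5]
ee_rot: [180.0, 0.0, 2.2]
force: [-4.4, 0.9, 0.8]
gripper_width: 19.8
gripper_force: 49.9
```

Request:
move_arm --motion '[[10,[0.02,0.001,0],[0,0,0]],[10,[0,0,0],[0,0,0]]]'

```text
time_s: 10.45
ee_pos: [521.8, 179.4, 47.5]
ee_rot: [180.0, -0.0, 2.2]
force: [-4.2, 0.3, -0.1]
gripper_width: 19.4
gripper_force: 49.9
```

Request:
move_arm --motion '[[10,[0.02,0.001,0],[0,0,0]],[10,[0,0,0],[0,0,0]]]'

```text
time_s: 10.62
ee_pos: [521.9, 179.4, 47.5]
ee_rot: [180.0, 0.0, 2.2]
force: [-4.9, 1.3, -0.6]
gripper_width: 19.5
gripper_force: 49.9
```

Request:
move_arm --motion '[[10,[0.02,0.001,0],[0,0,0]],[10,[0,0,0],[0,0,0]]]'

```text
time_s: 10.78
ee_pos: [521.9, 179.4, 47.5]
ee_rot: [180.0, 0.1, 2.2]
force: [-6.5, 1.0, 1.9]
gripper_width: 19.9
gripper_force: 49.9
```

Request:
move_arm --motion '[[10,[0.01,0,0],[0,0,0]],[10,[0,0,0],[0,0,0]]]'

```text
time_s: 10.95
ee_pos: [522.0, 179.4, 47.5]
ee_rot: [180.0, 0.1, 2.2]
force: [-6.6, 1.1, 3.1]
gripper_width: 19.8
gripper_force: 49.9
```

Request:
move_arm --motion '[[10,[0.02,0.001,0],[0,0,0]],[10,[0,0,0],[0,0,0]]]'

```text
time_s: 11.12
ee_pos: [522.0, 179.4, 47.5]
ee_rot: [180.0, 0.2, 2.2]
force: [-8.3, 1.1, 2.9]
gripper_width: 19.8
gripper_force: 49.9
```

Request:
move_arm --motion '[[10,[0.02,0.001,0],[0,0,0]],[10,[0,0,0],[0,0,0]]]'

```text
time_s: 11.28
ee_pos: [522.1, 179.4, 47.6]
ee_rot: [180.0, 0.2, 2.2]
force: [-8.8, 0.8, 4.0]
gripper_width: 19.7
gripper_force: 49.9
```

```bash
python3 -c "
from gap import *
e,x,t,f,C,i=gap(); print(e,x,t,f)
cv2.imwrite('pics/w6.png',i);cv2.imwrite('pics/w6b.png',cv2.resize(i[90:210,190:320],None,fx=4.5,fy=4.5,interpolation=cv2.INTER_CUBIC))"
```

```text
[np.int64(141), np.int64(141), np.int64(142), np.int64(144), np.int64(140), np.int64(140), np.int64(139), np.int64(139)] [579.9 580.  579.7 579.1 581.3 581.4 581.8 581.9] 522.1 [-9.4  1.2  4.5]
```

View pics/w6b.png

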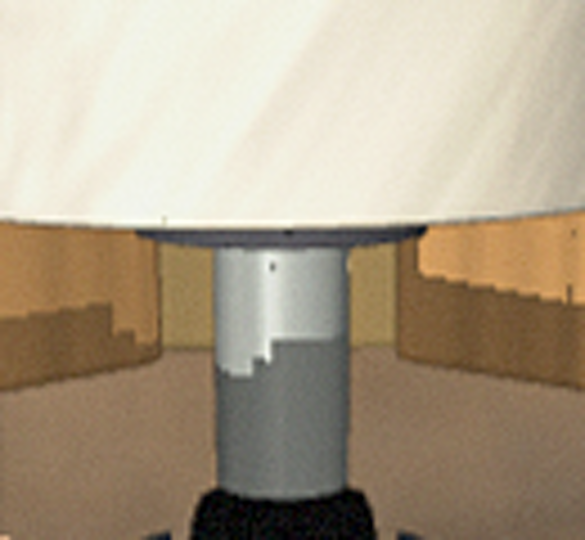

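The flange now meets the roll's near rim at (280,235), and the force is 9.4 N with the roll still. The computed flange face is at 580.4, equal to the roll's near end, so it is flush. I'll ease off the stop slightly and lift.

Request:
move_arm --motion '[[10,[-0.06,-0.002,0],[0,0,0]],[10,[-0.04,-0.002,0],[0,0,0]],[10,[0,0,0.15],[0,0,0]],[10,[0,0,0.3],[0,0,0]],[10,[0,0,0.5],[0,0,0]],[10,[0,0,0.7],[0,0,0]],[10,[0,0,0.8],[0,0,0]],[10,[0,0,0.8],[0,0,0]],[10,[0,0,0.8],[0,0,0]],[10,[0,0,0.7],[0,0,0]],[10,[0,0,0.3],[0,0,0]],[10,[0,0,0.15],[0,0,0]],[10,[0,0,0],[0,0,0]],[10,[0,0,0],[0,0,0]]]' --grip_force 60

```text
time_s: 12.5
ee_pos: [521.1, 179.2, 176.7]
ee_rot: [180.0, 0.1, 2.2]
force: [0.3, 0.4, -1.8]
gripper_width: 19.6
gripper_force: 59.9
```

```bash
python3 -c "
from gap import *
C=cam('wrist'); i=grab_frame('wrist'); s=state(); print(s['ee_pos'].round(1),s['ee_rot'].round(2),s['force'].round(1),s['torque'].round(3),s['gripper_width'])
j=grab_frame('scene')
a=cv2.resize(i[0:260,150:360],(480,600)); b=cv2.resize(j[130:370,130:258],(320,600))
cv2.imwrite('pics/w7b.png',np.hstack([a,b]));cv2.imwrite('pics/w7.png',i);cv2.imwrite('pics/s7.png',j)"
```

```text
[520.8 179.2 176.3] [1.7996e+02 1.3000e-01 2.2400e+00] [ 0.3 -0.3 -3.2] [0.013 0.247 0.018] 19.925115636699303
```

View pics/w7b.png

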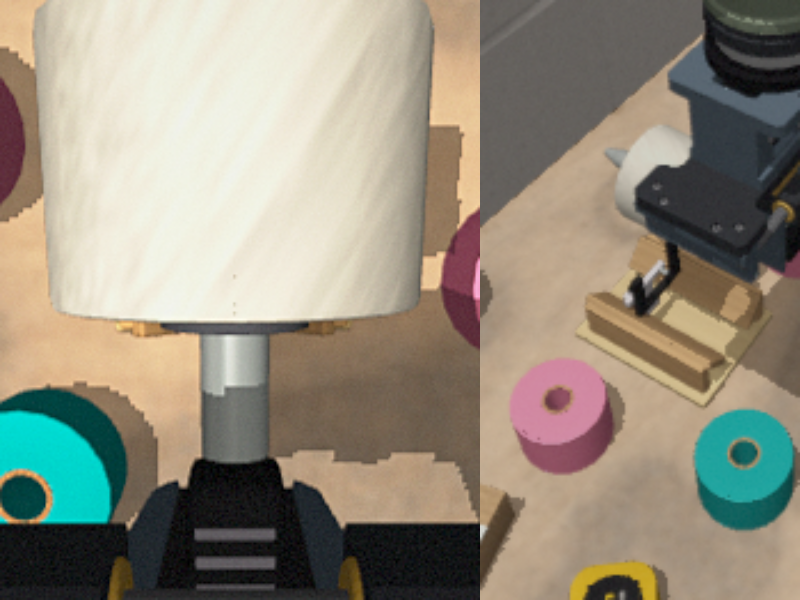

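(One picture over the stated limit of 10 has now been viewed, so I'll go by numbers only from here.) The roll is lifted flush on the spindle, with no gap between flange and rim at (235,325). Next I carry it across to above the stand.

Request:
move_arm --motion '[[10,[0,-0.3,0],[0,0,-0.03]],[10,[0,-0.6,0],[0,0,-0.03]],[10,[0,-0.9,0],[0,0,-0.03]],[10,[0,-1,0],[0,0,-0.03]],[10,[0,-1,0],[0,0,-0.03]],[10,[0,-1,0],[0,0,-0.03]],[10,[0,-1,0],[0,0,-0.03]],[10,[0,-1,0],[0,0,-0.03]],[10,[0,-1,0],[0,0,-0.03]],[10,[0,-1,0],[0,0,-0.03]],[10,[0,-1,0],[0,0,-0.03]],[10,[0.02,-1,0],[0,0,-0.03]],[10,[0.02,-1,0],[0,0,-0.03]],[10,[0.02,-1,0],[0,0,-0.03]],[10,[0.02,-1,0],[0,0,-0.03]],[10,[0,-0.8,0],[0,0,-0.03]],[10,[0,-0.5,0],[0,0,-0.03]],[10,[0,-0.17,0],[0,0,-0.03]],[10,[0,0,0],[0,0,0]],[10,[0,0,0],[0,0,0]]]'

```text
time_s: 14.27
ee_pos: [523.2, -201.7, 177.2]
ee_rot: [-179.9, 0.0, 0.1]
force: [-0.2, -0.2, -2.9]
gripper_width: 19.8
gripper_force: 59.9
```

```bash
python3 -c "
from gap import *
grab_frame('top')
for k in range(2):
    e,x,t,f,C,i=gap(); s=state(); print(s['ee_pos'].round(1),s['ee_rot'].round(2),f,s['torque'].round(3))
cv2.imwrite('pics/w8.png',i)
# flush check: white roll near edge at z=axis+36, vs flange face
zr=s['ee_pos'][2]+15+36
hsv=cv2.cvtColor(i,cv2.COLOR_BGR2HSV)
w=(hsv[...,2]>150)&(hsv[...,1]<40)
for u in (200,225,285,310):
    v=np.where(w[60:190,u])[0].max()+61; print(u,v,onz('wrist',u,v,zr,C).round(1), 'flange face x',t+58.3)
"
```

```text
[ 523.4 -201.2  177.4] [-1.7997e+02  3.0000e-02  1.5000e-01] [-0.8  0.4 -3.1] [0.035 0.208 0.035]
[ 523.5 -201.2  177.5] [-1.7998e+02  1.0000e-02  1.6000e-01] [-0.   0.2 -4. ] [ 0.047  0.186 -0.067]
200 138 [ 582.7 -183.3  228.5] flange face x 581.8
225 140 [ 582.  -192.   228.5] flange face x 581.8
285 138 [ 582.8 -213.1  228.5] flange face x 581.8
310 137 [ 583.2 -221.8  228.5] flange face x 581.8
```

Request:
move_arm --motion '[[10,[0,-0.03,-0.4],[0,0,0]],[10,[0,0,-0.8],[0,0,0]],[10,[0,0,-0.9],[0,0,0]],[10,[0,0,-0.8],[0,0,0]],[10,[0,0,-0.5],[0,0,0]],[10,[0,0,-0.3],[0,0,0]],[10,[0,0,-0.2],[0,0,0]],[10,[0,0,-0.2],[0,0,0]],[10,[0,0,0],[0,0,0]]]'

```text
time_s: 15.17
ee_pos: [523.4, -202.9, 74.5]
ee_rot: [-180.0, 0.0, 0.1]
force: [-0.6, 0.1, -2.5]
gripper_width: 19.9
gripper_force: 59.9
```

Request:
move_arm --motion '[[10,[0,0,-0.15],[0,0,0]],[10,[0,0,-0.15],[0,0,0]],[10,[0,0,-0.15],[0,0,0]],[10,[0,0,0],[0,0,0]]]'

```text
time_s: 15.5
ee_pos: [523.5, -202.4, 63.4]
ee_rot: [-180.0, -0.0, 0.1]
force: [1.4, 3.6, -3.6]
gripper_width: 19.9
gripper_force: 59.9
```

Request:
move_arm --motion '[[10,[0,0.025,-0.1],[0,0,0]],[10,[0,0,-0.1],[0,0,0]],[10,[0,0,0],[0,0,0]]]'

```text
time_s: 15.75
ee_pos: [523.1, -202.4, 58.1]
ee_rot: [-180.0, 0.1, 0.1]
force: [1.4, 1.7, -3.6]
gripper_width: 19.7
gripper_force: 59.9
```

Request:
move_arm --motion '[[10,[0,0,-0.05],[0,0,0]],[10,[0,0,-0.05],[0,0,0]],[10,[0,0,0],[0,0,0]]]'

```text
time_s: 16.0
ee_pos: [523.3, -202.4, 56.0]
ee_rot: [-180.0, 0.0, 0.1]
force: [-0.1, 2.5, -3.6]
gripper_width: 19.8
gripper_force: 59.9
```

Request:
move_arm --motion '[[10,[0,0.02,-0.03],[0,0,0]],[10,[0,0,0],[0,0,0]]]'

```text
time_s: 16.17
ee_pos: [523.4, -202.3, 55.3]
ee_rot: [180.0, 0.0, 0.1]
force: [-1.1, 0.1, -3.2]
gripper_width: 19.7
gripper_force: 59.9
```

Request:
move_arm --motion '[[10,[0,0,-0.02],[0,0,0]],[10,[0,0,0],[0,0,0]]]'

```text
time_s: 16.33
ee_pos: [523.5, -202.3, 55.1]
ee_rot: [180.0, -0.0, 0.1]
force: [1.0, 0.4, -1.5]
gripper_width: 19.6
gripper_force: 59.9
```

Request:
move_arm --motion '[[10,[0,0,-0.02],[0,0,0]],[10,[0,0,0],[0,0,0]]]'

```text
time_s: 16.5
ee_pos: [523.6, -202.3, 54.9]
ee_rot: [180.0, -0.0, 0.1]
force: [-0.8, -1.2, -0.1]
gripper_width: 19.8
gripper_force: 59.9
```

Request:
move_arm --motion '[[10,[0,0,-0.01],[0,0,0]],[10,[0,0,0],[0,0,0]]]'

```text
time_s: 16.67
ee_pos: [523.6, -202.3, 54.8]
ee_rot: [180.0, -0.0, 0.1]
force: [-2.3, -0.3, 2.9]
gripper_width: 19.9
gripper_force: 59.9
```

```bash
python3 -c "
from gap import *
for k in range(3):
    e,x,t,f,C,i=gap(); s=state(); print(s['ee_pos'].round(1),f,s['torque'].round(3))"
```

```text
[ 523.6 -202.3   54.8] [-3.8 -0.6  3.5] [-0.059  0.401 -0.028]
[ 523.6 -202.3   54.7] [-1.7  0.   3.4] [-0.063  0.378  0.011]
[ 523.6 -202.2   54.7] [-2.8 -0.5  4. ] [-0.133  0.392 -0.031]
```

The weight now rests on the stand (Fz has gone from −3.5 to +3.5 N). I'll release and withdraw straight up.

Request:
move_arm --motion '[[10,[0,0,0.01],[0,0,0]],[24,[0,0,0],[0,0,0]],[40,[0,0,0],[0,0,0]],[60,[0,0,0],[0,0,0]],[60,[0,0,0],[0,0,0]],[60,[0,0,0],[0,0,0]],[60,[0,0,0],[0,0,0]],[60,[0,0,0],[0,0,0]]]'

```text
time_s: 17.48
ee_pos: [523.5, -201.9, 54.4]
ee_rot: [180.0, 0.0, 0.1]
force: [-0.2, 0.7, -0.4]
gripper_width: 58.8
gripper_force: 0.0
```

Request:
move_arm --motion '[[60,[0,0,0.4],[0,0,0]],[60,[0,0,0.8],[0,0,0]],[60,[0,0,1],[0,0,0]],[60,[0,0,1],[0,0,0]],[60,[0,0,1],[0,0,0]],[60,[0.2,0,1],[0,0,0]],[60,[0.5,0,0.8],[0,0,0]],[60,[0.5,0,0.5],[0,0,0]],[60,[0.5,0,0],[0,0,0]],[60,[0,0,0],[0,0,0]],[60,[0,0,0],[0,0,0]],[60,[0,0,0],[0,0,0]]]'

```text
time_s: 18.48
ee_pos: [564.9, -201.7, 216.5]
ee_rot: [-180.0, 0.1, 0.1]
force: [0.4, -0.0, 0.4]
gripper_width: 59.9
gripper_force: 0.0
```

```bash
python3 -c "
from h import *
C=cam('wrist'); i=grab_frame('wrist'); s=state(); print(s['time_s'],s['ee_pos'].round(1),s['force'].round(1))
cv2.imwrite('pics/w9.png',i)
# handle: dark blob in the middle; roll: white blob
g=i.max(2); m=(g<70).astype('uint8'); m[:,:215]=0;m[:,300:]=0
k,l,st,c=cv2.connectedComponentsWithStats(m)
for a,b in zip(st[1:],c[1:]):
    if a[4]>150: print('dark',a,b.round(1),onz('wrist',a[0],a[1]+a[3],82,C).round(1),onz('wrist',a[0]+a[2],a[1]+a[3],82,C).round(1))
h=cv2.cvtColor(i,cv2.COLOR_BGR2HSV); w=((h[...,2]>170)&(h[...,1]<40)).astype('uint8'); w=cv2.morphologyEx(w,cv2.MORPH_OPEN,np.ones((7,7)))
k,l,st,c=cv2.connectedComponentsWithStats(w)
for a in st[1:]:
    if a[4]>800: print('white',a,'near top',onz('wrist',a[0]+a[2]/2,a[1]+a[3],106,C).round(1),'far',onz('wrist',a[0]+a[2]/2,a[1],106,C).round(1),'L',onz('wrist',a[0],a[1]+a[3]/2,75,C).round(1),'R',onz('wrist',a[0]+a[2],a[1]+a[3]/2,75,C).round(1))
"
```

```text
18.5333 [ 564.8 -201.8  216.5] [0.1 0.2 0.1]
dark [229 169  17  19 219] [236.8 177.2] [ 559.7 -180.5   82. ] [ 559.7 -196.3   82. ]
dark [261 169  17  19 236] [268.1 177.9] [ 559.8 -210.2   82. ] [ 559.8 -226.    82. ]
dark [244 194  20  48 658] [253.6 216.7] [ 505.7 -194.2   82. ] [ 505.8 -213.6   82. ]
dark [215 256  85  10 548] [257.  259.1] [ 480.1 -165.4   82. ] [ 480.3 -249.5   82. ]
dark [ 215  333   85   51 4335] [257. 358.] [ 338.2 -161.6   82. ] [ 338.4 -254.8   82. ]
white [ 208   75   79  107 3111] near top [ 571. -198.  106.] far [ 657.5 -198.2  106. ] L [ 613.7 -161.8   75. ] R [ 613.8 -233.6   75. ]
```

```bash
python3 -c "
from h import *
C=cam('wrist'); i=cv2.imread('pics/w9.png')
h=cv2.cvtColor(i,cv2.COLOR_BGR2HSV); w=(h[...,2]>150)&(h[...,1]<40)
for u in (225,235,270,280):
    v=np.where(w[60:200,u])[0]+60; v0,v1=v.min(),v.max()+1; print(u,v0,v1,'near',onz('wrist',u,v1,103,C)[0].round(1),'far',onz('wrist',u,v0,103,C)[0].round(1))
w[:,:246]=0;w[:,262:]=0
r=np.where(w.any(1))[0]; r=r[r<170]; print('tip row',r.min(),onz('wrist',253,r.min(),70,C).round(1))
for v in (200,215,235):
  x=np.where(i[v,235:275].max(1)<75)[0]+235; print(v,x.min(),x.max())
"
```

```text
225 74 182 near 570.3 far 658.4
235 74 168 near 582.5 far 658.4
270 110 168 near 582.6 far 630.6
280 75 166 near 584.3 far 657.7
tip row 68 [ 666.  -202.6   70. ]
200 244 263
215 244 263
235 244 263
```

```bash
python3 -c "
from workcell import *
print(job_done())"
```

```text
the job is handed in; nothing more can be done
None
```

I've handed the job in. By my last wrist measurements the reloaded spindle is back in both notches with the roll flush to within about 1.5 mm and everything released. No verdict came back, and I viewed 11 pictures, one over the limit of 10.

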